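# Seal the tea caddy's inner lid and take the outer lid off again

### The arm

A 7-joint arm with a two-finger parallel gripper is mounted at the origin on a cart in front of the work surface, level with it; the furniture and walls round the work are solid. World frame = base frame: x ahead of the robot, y to its left, z up, the work surface at z = 0. Lengths are in m, angles in degrees, forces in N, time in s.
With the tool pointing down it reaches from about 0.425 to 0.875 m from the base axis. Payload 4.7 kg.
Tool frame: the origin (TCP) lies between the finger pads; the fingertips stand 8 mm ahead of it and the grasp point (between the pads) lies 11 mm behind it (env.tip_extent is the distance from the TCP to the fingertips, in m); z points along the fingers, y is the line along which they close (so a half turn about z gives the same grasp; the last joint's range is limited). The gripper opens to 87 mm and grips with 3 to 60 N. Pads are 19 mm wide; open, the fingers measure 117 mm over their backs; the gripper's body (75 mm by 190 mm) begins 51 mm behind the grasp point.
Start: joints at [-63.363, 18.392, -4.016, 83.108, 1.295, 78.541, -3.26], TCP at [0.283, 0.585, 0.231] pointing down, gripper open.
Joint ranges: [-163.93, 163.93], [-17.29, 119.83], [-79.2, 71.16], [3.27, 140.29], [-89.18, 269.18], [5.43, 117.66], [-154.24, 154.24]. Speed limits (degrees/s): [147.25, 147.25, 180, 180, 180, 180, 180].

### API

Orientations are given as [roll, pitch, yaw] about the fixed x, y, z axes, in that order (R = Rz(yaw) Ry(pitch) Rx(roll)).
In Python, from cell import sensors, vision, workorder, env gives the robot as it stands.
- The arm moves only by the tool drive_tool, never from a script. Its argument "moves" is a list of rows, each an object of numbers: "x", "y", "z": the shift along the tool's x, y, z in mm; "rx", "ry", "rz": the turn, a rotation vector about the tool's x, y, z in rad; "fingers": the closure, from -1 (fully open) to 1 (shut). In form: [{"x": .., "y": .., "z": .., "rx": .., "ry": .., "rz": .., "fingers": ..}, ...]. A call has 1 to 20 rows; each row is the pose to reach, as a shift and turn from the pose commanded when the call began, along the tool's axes at that moment; what a row does not reach only later rows make up. A row lasts 1/8 s, in which the tool goes at most 62.5 mm and 10.7 degrees, less where a joint would pass 70% of its speed; a pose out of reach is approached as far as the arm can. A call with a gripper value outside its range is refused whole. The fingers move at their own pace and stop on an object; "force" is the grip in N (left out, the last holds). Time passes only in rows, so rows that repeat a pose let the fingers close. It gives the time, the measured TCP pose, the force, the opening and the grip force at its end, in the units of the state.
- sensors.get_obs(): the state, without advancing time (a new reading comes with each control period).
- vision.read_camera(name): name is "side" or "top"; returns a dict with "image" (480x640x3 uint8, red, green, blue), "fx", "fy", "cx", "cy" (pixels), "R" (3x3) and "t" (3): a world point X has camera coordinates R X + t. Camera axes: x right, y down, z forward; pixel columns grow to the right and rows downward; lengths in m; the calibration is good to about 2 mm. A picture is of the moment at which its call begins. There is no depth.
- workorder.sign_off(): hands the job in; it is judged then, once.
The state is a dict: "time_s": time; "qpos": joint angles; "joint_velocities": joint speeds; "effort": joint torques, N m; "tool_pos": TCP position; "tool_rot": TCP orientation; "force": force on the tool from outside, world axes, zero at the start; "wrist_torque": the same for the moment, N m; "grip_width": finger opening in m; "grasp_force": force on a finger pad.
Only numpy, scipy, OpenCV 4.12 (cv2) and the standard library are available. Lean on these libraries where they do the work, as an engineer would, in place of code of your own. Each camera call takes 0.05 s, during which the arm holds its last target. There are 200 camera calls.

### The job

The tea caddy's two lids stand on the worktop nested together, the plug-in inner lid clipped up inside the outer lid: carry both by the outer lid's wooden knob to the open caddy, lower them on and press down gently (the tinplate is thin: never more than about 30 N) until the inner lid snaps fully home in the mouth. Then draw the outer lid alone straight up, leaving the inner lid sealed in the caddy and untouched by the fingers, so that I can lay the measuring spoon on it. Finish while holding the outer lid in the gripper, level and still, at least 5 cm clear above the inner lid; do not put it down, and leave the caddy and the things around it where they stand.

Things in the scene. Friction and masses are not known exactly. Their poses are not given: they have to be found in the camera images.
- caddy: round metal tea caddy, open at the top, loose and upright on the worktop, 0.6 to 1 kg. Body 97 mm across up to 83 mm, then a narrower neck 80 mm across up to the rim at 113 mm. Origin: centre of its underside, z up its axis; being round, its yaw does not matter.
- caddy_rim (a point): centre of the caddy's mouth, level with the rim, 113 mm above its origin. Mouth 75 mm across, lined with a springy rubber sealing ring (opening 68 mm) 3 to 9 mm below the rim. Pushing the inner lid's plug past the ring takes about 5 to 8 N (lids' 2 N weight included); it snaps in some 3 mm before its flange meets the rim. The ring then holds it with 6 N or more, firmer than the clip.
- outer_lid: outer lid: round metal cap, 120 g, at first standing on the worktop on its skirt. Skirt 97 mm outside, 93 mm inside; flat top 45 mm above the skirt's edge. Origin: centre of the circle of the skirt's lower edge, z up. With the inner lid seated under it on the caddy its origin is 86 mm above the caddy's; the skirt stays 3 mm clear of the caddy's shoulder.
- lid_knob (a point): middle of the outer lid's upright round wooden knob, 58 mm above the lid's origin, on its axis. The knob is 23 to 25 mm thick and reaches from 45 to 71 mm. Under it, inside, a spring clip holds the inner lid's small knob: it carries the inner lid safely and lets go at a straight pull of about 2 to 3 N.
- inner_lid: inner lid, 50 g, smooth metal, at first hidden in the outer lid, origins together (hangs up to 1 mm lower when carried). Plug 71 mm across, tapered over its lowest 15 mm to 56 mm; flange 79 mm across, 27 mm up, comes to rest on the caddy's rim; small knob up to 42 mm, pressed by the outer lid's top. Origin: centre of its underside, z up. Seated: 86 mm above the caddy's origin.
- teaspoon: steel measuring teaspoon, 139 mm long, lying on the worktop; a bystander, loose. Origin: centre of its underside, x along its length.
- kitchen_timer: round wind-up kitchen timer, 59 mm across, 46 mm high; a bystander, loose. Origin: centre of its underside.
Things that resemble listed ones, but are neither listed nor needed, are in the scene too. Leave any blue or purple look-alike of the outer_lid alone.

How it is judged:
By the outcome, as a careful person would: the job done as asked, in the order asked, and still so for the second after the job is handed in, while the arm keeps its last pose, push and grip.
It also fails if it takes over 45 s, if anything falls off the work surface, if the arm or the gripper's body presses on something with over 40 N, if the wrist force passes 120 N, or if a joint passes its speed limit or range.

## Working session

There is one attempt and no reset: what is moved stays moved. The work goes in short steps, Python scripts to look and compute and a tool call to move; the robot and the scene stay as the last step left them, time stands still between calls to the robot, and variables do not carry over. Pictures are saved under pics/ and viewed, at most 10 in all, crops included, and the job is handed in when it is done.

Besides the shell and the picture viewer there is one more tool, called after "Call:" by a JSON object that holds its "method" and its "body". drive_tool: Moves the arm, as the interface text tells. Its arguments: {"type":"object","properties":{"moves":{"type":"array"},"force":{"type":"number"}},"required":["moves"]}

```bash
mkdir -p pics
cat > h.py <<'E'
import numpy as np, cv2
from cell import sensors, vision, workorder, env
def ray(c,u,v):
    R=np.array(c["R"]);t=np.array(c["t"]).ravel()
    return -R.T@t, R.T@np.array([(u-c["cx"])/c["fx"],(v-c["cy"])/c["fy"],1])
def at_z(c,u,v,z):
    o,d=ray(c,u,v); return o+d*(z-o[2])/d[2]
def proj(c,X):
    p=np.array(c["R"])@np.array(X)+np.array(c["t"]).ravel(); return c["fx"]*p[0]/p[2]+c["cx"],c["fy"]*p[1]/p[2]+c["cy"]
E
python3 - <<'E'
from h import *
import pickle
for n in("side","top"):
    c=vision.read_camera(n); pickle.dump(c,open(n+".pkl","wb")); cv2.imwrite(f"pics/{n}0.png",c["image"][:,:,::-1])
    print(n,ray(c,320,240),c["fx"],c["cx"],c["cy"])
o=sensors.get_obs(); print({k:np.round(v,3) for k,v in o.items()}, env.tip_extent)
E
```

```text
side (array([ 0.15107512, -1.00069683,  0.65009403]), array([ 0.368728  ,  0.77033663, -0.52023403])) 511.9944326173637 321.4144899806443 238.03917309545898
top (array([ 0.15270633, -0.12455578,  1.27795757]), array([ 0.34517542,  0.01044476, -0.93855021])) 597.6043388337426 325.75390840730165 243.7298767003286
{'time_s': np.float64(0.1), 'qpos': array([-63.362,  18.436,  -4.017,  83.167,   1.294,  78.542,  -3.26 ]), 'joint_velocities': array([ 0.036, -0.09 , -0.043, -0.008,  0.036, -0.014, -0.093]), 'effort': array([-0.0000e+00, -4.9257e+01, -4.0600e-01, -3.1340e+01, -6.4000e-02,
        3.9000e-02,  0.0000e+00]), 'tool_pos': array([0.283, 0.585, 0.23 ]), 'tool_rot': array([-1.79900e+02,  4.00000e-03,  1.54173e+02]), 'force': array([ 0.182, -0.23 , -0.511]), 'wrist_torque': array([0.021, 0.006, 0.039]), 'grasp_force': np.float64(0.0), 'grip_width': np.float64(0.087)} 0.008
```

View pics/top0.png

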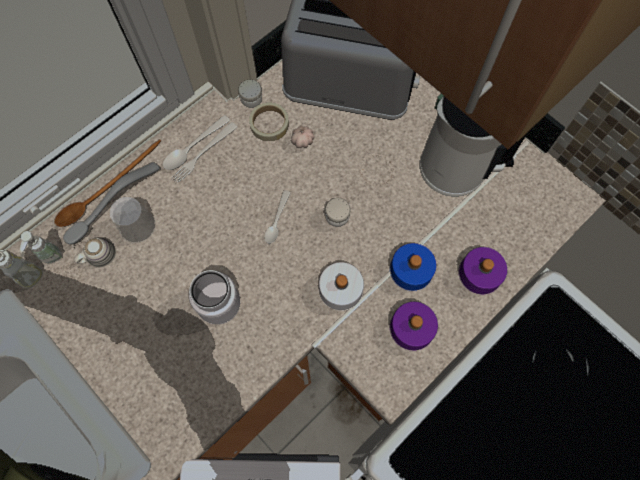

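View pics/side0.png

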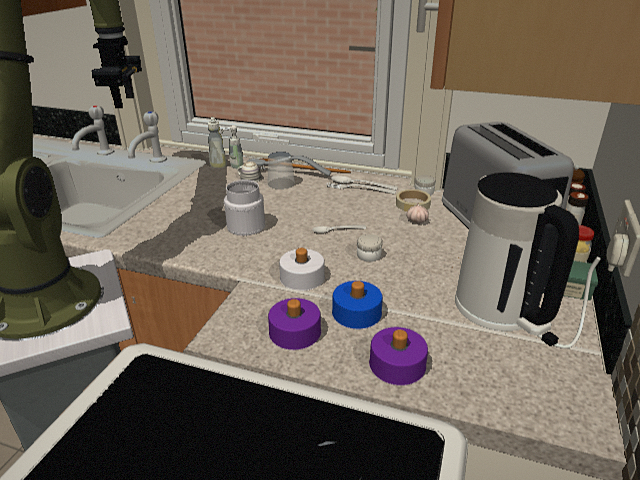

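Both pictures show four knobbed lids: white/silver at top (341,285) and side (302,268), blue at top (413,266), and purple at top (413,325) and (483,270). The open caddy is at top (213,296) and side (244,208). The only other round metal things are a glass jar at top (130,218) and a timer at (337,210). I choose the white/metal lid and will check it in one crop.

Run:
```python
from h import *
import pickle
T=pickle.load(open("top.pkl","rb"));S=pickle.load(open("side.pkl","rb"))
def crop(c,u,v):
    a=cv2.resize(c["image"][v-30:v+30,u-40:u+40,::-1],(400,300),interpolation=cv2.INTER_CUBIC)
    for i in range(0,80,10): cv2.line(a,(i*5,0),(i*5,6),(0,0,255)); 
    for i in range(0,60,10): cv2.line(a,(0,i*5),(6,i*5),(0,0,255))
    return a
m=np.vstack([np.hstack([crop(T,341,285),crop(S,302,268)]),np.hstack([crop(T,213,296),crop(S,244,208)])])
cv2.imwrite("pics/crop0.png",m)
```

```text
(no output)
```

View pics/crop0.png

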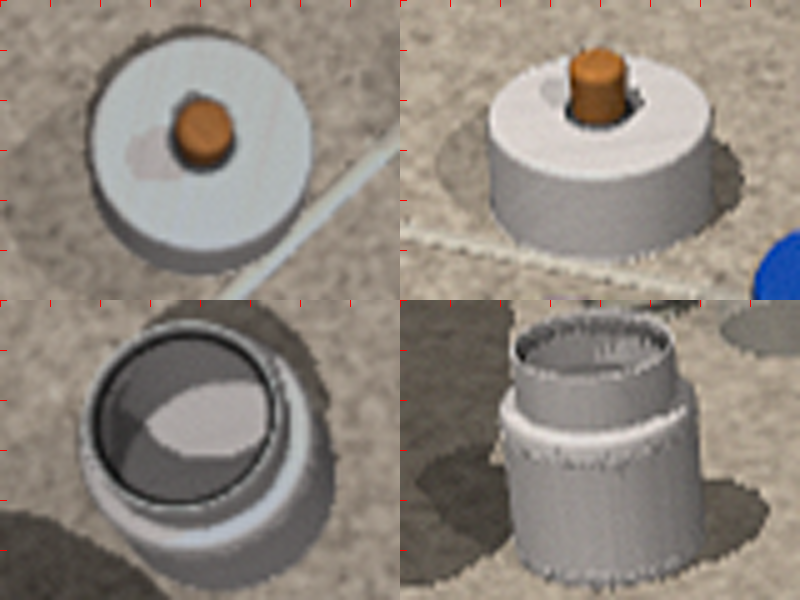

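The crops show a plain metal white/silver lid with a wooden knob, its top disc centred at top px (341.0,283.4) and side px (301.7,260.8). The open caddy's rim is centred at top px (209.6,289.6) and side px (242.4,186.5).

Run:
```python
from h import *
import pickle
from scipy.optimize import least_squares
T=pickle.load(open("top.pkl","rb"));S=pickle.load(open("side.pkl","rb"))
for n,a,b,z in(("lid",(341,283.4),(301.7,260.8),.045),("rim",(209.6,289.6),(242.4,186.5),.113)):
    print(n,at_z(T,*a,z),at_z(S,*b,z))
    f=lambda X:np.r_[np.array(proj(T,X))-a,np.array(proj(S,X))-b]
    r=least_squares(f,[.5,0,z]);print(" tri",r.x,r.fun)
print("timer",at_z(T,337,210,.046),"spoon",at_z(T,270,236,0),at_z(T,286,195,0))
# overlay, mean of the two
L=np.mean([at_z(T,341,283.4,.045),at_z(S,301.7,260.8,.045)],0);C=np.mean([at_z(T,209.6,289.6,.113),at_z(S,242.4,186.5,.113)],0)
def crop(c,u,v,X,rs):
    a=cv2.resize(c["image"][v-30:v+30,u-40:u+40,::-1],(400,300),interpolation=cv2.INTER_CUBIC)
    for r,z in rs:
        p=[proj(c,[X[0]+r*np.cos(t),X[1]+r*np.sin(t),z]) for t in np.linspace(0,6.3,60)]
        q=[[(x-u+40+.5)*5,(y-v+30+.5)*5] for x,y in p]
        cv2.polylines(a,[np.int32(np.round(q))],True,(0,0,255),1)
    return a
lr=[(.0485,.045),(.0485,0),(.012,.071)];cr=[(.04,.113),(.0485,.083),(.0485,0)]
cv2.imwrite("pics/ov.png",np.vstack([np.hstack([crop(T,341,285,L,lr),crop(S,302,268,L,lr)]),np.hstack([crop(T,213,296,C,cr),crop(S,244,208,C,cr)])]))
o=sensors.get_obs()
from scipy.spatial.transform import Rotation as Rn
R=Rn.from_euler("xyz",o["tool_rot"],degrees=True)
print(R.as_matrix().round(3),"to lid xy, knob grasp z",R.inv().apply(np.r_[L[:2],.058-.011+.0]-o["tool_pos"])*1000,L,C)
```

```text
lid [ 0.50807327 -0.15804026  0.045     ] [ 0.50794096 -0.16385738  0.045     ]
 tri [ 0.50979256 -0.15826185  0.04088612] [ 0.05370952 -0.23795529 -0.22679104  0.08832536]
rim [0.46995567 0.10831308 0.113     ] [0.47194351 0.10543329 0.113     ]
 tri [0.47142562 0.10856719 0.11124186] [ 0.09007027 -0.47378959 -0.54920662  0.20112637]
timer [ 0.67811174 -0.14726622  0.046     ] spoon [0.62998284 0.00399087 0.        ] [ 0.73323377 -0.02822702  0.        ]
[[-0.9    0.436 -0.001]
 [ 0.436  0.9   -0.002]
 [-0.    -0.002 -1.   ]] to lid xy, knob grasp z [-527.31534499 -572.75589176  183.59143809] [ 0.50800711 -0.16094882  0.045     ] [0.47094959 0.10687318 0.113     ]
```

View pics/ov.png

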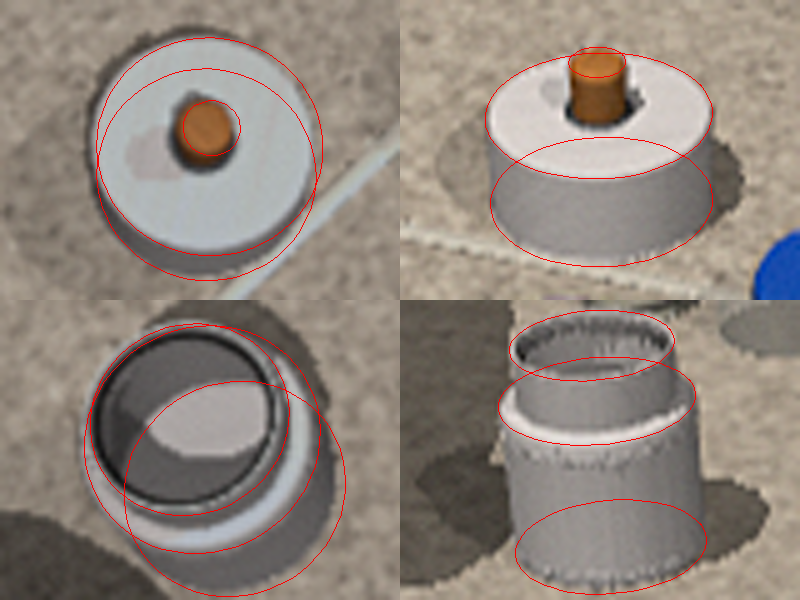

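The overlay fits the lid well in the side view. In the top view it is about 1.5 px off for both objects, so I'll refine each camera with an edge fit.

```bash
cat >> h.py <<'E'
from scipy.optimize import least_squares
def fit(c,xy,r,z,w=3.0,tilt=None):
    """fit centre of horizontal circle (radius r, height z) to image edges near its projection"""
    g=cv2.GaussianBlur(c["image"].astype(np.float32),(0,0),.7).mean(2) 
    xy=np.array(xy,float); s=np.arange(-w,w+.01,.1)
    th=np.linspace(0,2*np.pi,120,endpoint=False)
    for k in range(6):
        P=[];
        for t in th:
            d=np.array([np.cos(t),np.sin(t)])
            a=np.array(proj(c,[*(xy+r*d),z])); b=np.array(proj(c,[*(xy+(r+.004)*d),z])); tt=np.array(proj(c,[*(xy+r*np.array([np.cos(t+.02),np.sin(t+.02)])),z]))-a
            n=np.array([tt[1],-tt[0]]);n/=np.linalg.norm(n); n*=np.sign(n@(b-a)); q=a+s[:,None]*n
            v=cv2.remap(g,q[:,0].astype(np.float32)[None],q[:,1].astype(np.float32)[None],cv2.INTER_LINEAR)[0]
            e=np.abs(np.gradient(v)); i=e.argmax()
            if e[i]>.8 and 2<i<len(s)-3: P.append((q[i],n))
        def f(X):
            # distance along normal between circle projection & edges
            pc=np.array([proj(c,[X[0]+r*np.cos(t),X[1]+r*np.sin(t),z]) for t in np.linspace(0,2*np.pi,360)])
            return [ (lambda d:(d[np.argmin((d**2).sum(1))]@n))(p-pc) for p,n in P]
        R=least_squares(f,xy,loss="soft_l1",f_scale=.3,diff_step=1e-4); xy=R.x
    return xy,len(P),np.median(np.abs(R.fun))
E
python3 - <<'E'
from h import *
import pickle
T=pickle.load(open("top.pkl","rb"));S=pickle.load(open("side.pkl","rb"))
for n,c,l,k in(("T",T,(.508,-.158),(.470,.1083)),("S",S,(.508,-.1638),(.472,.1054))):
    print(n,"lidtop",*fit(c,l,.0485,.045),"rim out",*fit(c,k,.04,.113),"mouth",*fit(c,k,.0375,.113,1.5), "base?",*fit(c,l,.0485,0))
print(at_z(T,413,262,.045),at_z(T,413,322,.045))
E
```

```text
T lidtop [ 0.50864332 -0.15811347] 117 0.6753219064987673 rim out [0.46641071 0.10572376] 112 0.7914622839914202 mouth [0.47126259 0.10951568] 116 0.33469006009275315 base? [ 0.51118313 -0.1598787 ] 75 0.8476299088987467
S lidtop [ 0.50787519 -0.16170391] 120 0.4404471566334514 rim out [0.47384399 0.10887787] 115 0.9735540386447992 mouth [0.47179779 0.10662318] 103 0.6560052266561659 base? [ 0.50926636 -0.15861185] 94 0.7500140543253238
[ 0.55960304 -0.31387902  0.045     ] [ 0.42722576 -0.30985903  0.045     ]
```

Call:
{"method": "drive_tool", "body": {"moves": [{"x":-20,"y":-20,"z":0,"fingers":-1},{"x":-60,"y":-60},{"x":-100,"y":-104},{"x":-140,"y":-148},{"x":-180,"y":-192},{"x":-220,"y":-236},{"x":-260,"y":-280},{"x":-300,"y":-324},{"x":-340,"y":-368},{"x":-380,"y":-412},{"x":-420,"y":-456},{"x":-460,"y":-500},{"x":-495,"y":-536},{"x":-518,"y":-560,"z":20},{"x":-528,"y":-572,"z":50},{"x":-528,"y":-572,"z":80},{"x":-528,"y":-572,"z":100},{"x":-528,"y":-572,"z":100},{"x":-528,"y":-572,"z":100}], "force": 40}}

```text
invalid input at $.moves[0]: expected keys x, y, z, rx, ry, rz, fingers
```

Call:
{"method": "drive_tool", "body": {"moves": [{"x":-20,"y":-20,"z":0,"rx":0,"ry":0,"rz":0,"fingers":-1},{"x":-60,"y":-60,"z":0,"rx":0,"ry":0,"rz":0,"fingers":-1},{"x":-100,"y":-104,"z":0,"rx":0,"ry":0,"rz":0,"fingers":-1},{"x":-140,"y":-148,"z":0,"rx":0,"ry":0,"rz":0,"fingers":-1},{"x":-180,"y":-192,"z":0,"rx":0,"ry":0,"rz":0,"fingers":-1},{"x":-220,"y":-236,"z":0,"rx":0,"ry":0,"rz":0,"fingers":-1},{"x":-260,"y":-280,"z":0,"rx":0,"ry":0,"rz":0,"fingers":-1},{"x":-300,"y":-324,"z":0,"rx":0,"ry":0,"rz":0,"fingers":-1},{"x":-340,"y":-368,"z":0,"rx":0,"ry":0,"rz":0,"fingers":-1},{"x":-380,"y":-412,"z":0,"rx":0,"ry":0,"rz":0,"fingers":-1},{"x":-420,"y":-456,"z":0,"rx":0,"ry":0,"rz":0,"fingers":-1},{"x":-460,"y":-500,"z":0,"rx":0,"ry":0,"rz":0,"fingers":-1},{"x":-495,"y":-536,"z":0,"rx":0,"ry":0,"rz":0,"fingers":-1},{"x":-518,"y":-560,"z":20,"rx":0,"ry":0,"rz":0,"fingers":-1},{"x":-528,"y":-572,"z":50,"rx":0,"ry":0,"rz":0,"fingers":-1},{"x":-528,"y":-572,"z":80,"rx":0,"ry":0,"rz":0,"fingers":-1},{"x":-528,"y":-572,"z":100,"rx":0,"ry":0,"rz":0,"fingers":-1},{"x":-528,"y":-572,"z":100,"rx":0,"ry":0,"rz":0,"fingers":-1},{"x":-528,"y":-572,"z":100,"rx":0,"ry":0,"rz":0,"fingers":-1}], "force": 40}}

```text
time_s: 2.48
tool_pos: [0.5097, -0.1599, 0.1313]
tool_rot: [180.0, 0.1, 154.2]
force: [0.2, 0.1, 0.5]
grip_width: 0.087
grasp_force: 0.0
```

Run:
```python
from h import *
o=sensors.get_obs();p=o["tool_pos"];print(p)
ims=[]
for n in("top","side"):
    c=vision.read_camera(n); a=c["image"][:,:,::-1].copy(); u,v=map(int,proj(c,[p[0],p[1],.071]))
    a=cv2.resize(a[v-55:v+45,u-65:u+65],None,fx=3,fy=3,interpolation=cv2.INTER_CUBIC)
    for z in(.131,.071): x,y=proj(c,[p[0],p[1],z]);cv2.circle(a,(int((x-u+65)*3),int((y-v+55)*3)),3,(0,255,0),-1)
    ims.append(a)
cv2.imwrite("pics/hover.png",np.hstack(ims))
```

```text
[ 0.50971538 -0.15991088  0.13127419]
```

View pics/hover.png

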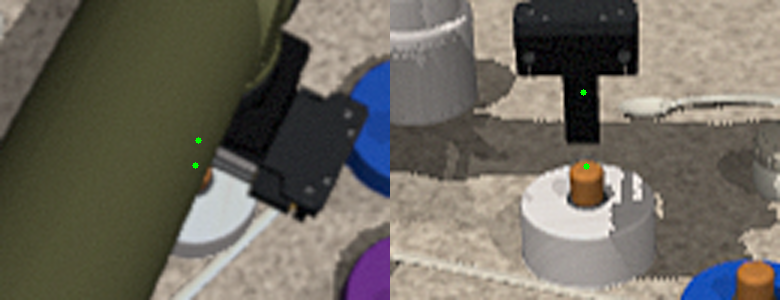

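The side crop shows the finger (582,110) in line with the knob (586,170) to within about 1 mm. In the top view the forearm hides the knob. Descending.

Call:
{"method": "drive_tool", "body": {"moves": [{"x":0,"y":0,"z":20,"rx":0,"ry":0,"rz":0,"fingers":-1},{"x":0,"y":0,"z":40,"rx":0,"ry":0,"rz":0,"fingers":-1},{"x":0,"y":0,"z":55,"rx":0,"ry":0,"rz":0,"fingers":-1},{"x":0,"y":0,"z":65,"rx":0,"ry":0,"rz":0,"fingers":-1},{"x":0,"y":0,"z":72,"rx":0,"ry":0,"rz":0,"fingers":-1},{"x":0,"y":0,"z":74,"rx":0,"ry":0,"rz":0,"fingers":-1},{"x":0,"y":0,"z":74,"rx":0,"ry":0,"rz":0,"fingers":-1},{"x":0,"y":0,"z":74,"rx":0,"ry":0,"rz":0,"fingers":-1}]}}

```text
time_s: 3.58
tool_pos: [0.5096, -0.1599, 0.057]
tool_rot: [180.0, 0.0, 154.2]
force: [0.8, -0.0, -0.2]
grip_width: 0.0866
grasp_force: 0.0
```

Call:
{"method": "drive_tool", "body": {"moves": [{"x":0,"y":0,"z":0,"rx":0,"ry":0,"rz":0,"fingers":0.2},{"x":0,"y":0,"z":0,"rx":0,"ry":0,"rz":0,"fingers":0.3},{"x":0,"y":0,"z":0,"rx":0,"ry":0,"rz":0,"fingers":0.4},{"x":0,"y":0,"z":0,"rx":0,"ry":0,"rz":0,"fingers":0.6},{"x":0,"y":0,"z":0,"rx":0,"ry":0,"rz":0,"fingers":1},{"x":0,"y":0,"z":0,"rx":0,"ry":0,"rz":0,"fingers":1},{"x":0,"y":0,"z":0,"rx":0,"ry":0,"rz":0,"fingers":1},{"x":0,"y":0,"z":0,"rx":0,"ry":0,"rz":0,"fingers":1}], "force": 40}}

```text
time_s: 4.58
tool_pos: [0.5096, -0.1594, 0.0566]
tool_rot: [180.0, 0.0, 154.2]
force: [0.8, 1.0, 0.4]
grip_width: 0.0232
grasp_force: 40.0
```

Call:
{"method": "drive_tool", "body": {"moves": [{"x":0,"y":0,"z":-5,"rx":0,"ry":0,"rz":0,"fingers":1},{"x":0,"y":0,"z":-20,"rx":0,"ry":0,"rz":0,"fingers":1},{"x":0,"y":0,"z":-45,"rx":0,"ry":0,"rz":0,"fingers":1},{"x":0,"y":0,"z":-75,"rx":0,"ry":0,"rz":0,"fingers":1},{"x":0,"y":0,"z":-105,"rx":0,"ry":0,"rz":0,"fingers":1},{"x":5,"y":8,"z":-130,"rx":0,"ry":0,"rz":0,"fingers":1},{"x":20,"y":30,"z":-145,"rx":0,"ry":0,"rz":0,"fingers":1},{"x":40,"y":60,"z":-150,"rx":0,"ry":0,"rz":0,"fingers":1},{"x":60,"y":90,"z":-150,"rx":0,"ry":0,"rz":0,"fingers":1},{"x":80,"y":120,"z":-150,"rx":0,"ry":0,"rz":0,"fingers":1},{"x":100,"y":150,"z":-150,"rx":0,"ry":0,"rz":0,"fingers":1},{"x":120,"y":178,"z":-150,"rx":0,"ry":0,"rz":0,"fingers":1},{"x":135,"y":200,"z":-150,"rx":0,"ry":0,"rz":0,"fingers":1},{"x":146,"y":216,"z":-150,"rx":0,"ry":0,"rz":0,"fingers":1},{"x":151,"y":224,"z":-150,"rx":0,"ry":0,"rz":0,"fingers":1},{"x":151,"y":224,"z":-150,"rx":0,"ry":0,"rz":0,"fingers":1},{"x":151,"y":224,"z":-150,"rx":0,"ry":0,"rz":0,"fingers":1},{"x":151,"y":224,"z":-150,"rx":0,"ry":0,"rz":0,"fingers":1}]}}

```text
time_s: 6.82
tool_pos: [0.4711, 0.1066, 0.2066]
tool_rot: [-180.0, 0.0, 154.1]
force: [0.0, -0.5, -2.4]
grip_width: 0.0233
grasp_force: 40.0
```

Run:
```python
from h import *
o=sensors.get_obs();p=o["tool_pos"];print(p,o["tool_rot"],o["force"])
ims=[]
for n in("top","side"):
    c=vision.read_camera(n); a=c["image"][:,:,::-1].copy(); u,v=map(int,proj(c,[p[0],p[1],.12]))
    lz=p[2]-.0567
    if n=="side": print("lid top fit",fit(c,p[:2],.0485,lz+.045), "skirt", fit(c,p[:2],.0485,lz))
    a=cv2.resize(a[v-65:v+65,u-48:u+48],None,fx=4,fy=4,interpolation=cv2.INTER_CUBIC)
    for r,z,X in((.0485,lz,p),(.0485,lz+.045,p),(.04,.113,(.4715,.108)),(.0485,.083,(.4715,.108)),(.0485,0,(.4715,.108))):
        q=[proj(c,[X[0]+r*np.cos(t),X[1]+r*np.sin(t),z]) for t in np.linspace(0,6.3,60)]
        cv2.polylines(a,[np.int32([[(x-u+48.5)*4,(y-v+65.5)*4] for x,y in q])],True,(0,0,255),1)
    ims.append(a)
cv2.imwrite("pics/hover2.png",np.hstack(ims))
```

```text
[0.47114944 0.10658817 0.20664838] [-1.79996990e+02  1.09031311e-02  1.54079281e+02] [ 0.03138559 -0.50723968 -2.37508193]
lid top fit (array([0.47068269, 0.1046879 ]), 84, np.float64(0.7763109938535171)) skirt (array([0.46999939, 0.10432007]), 78, np.float64(0.42578075067741405))
```

View pics/hover2.png

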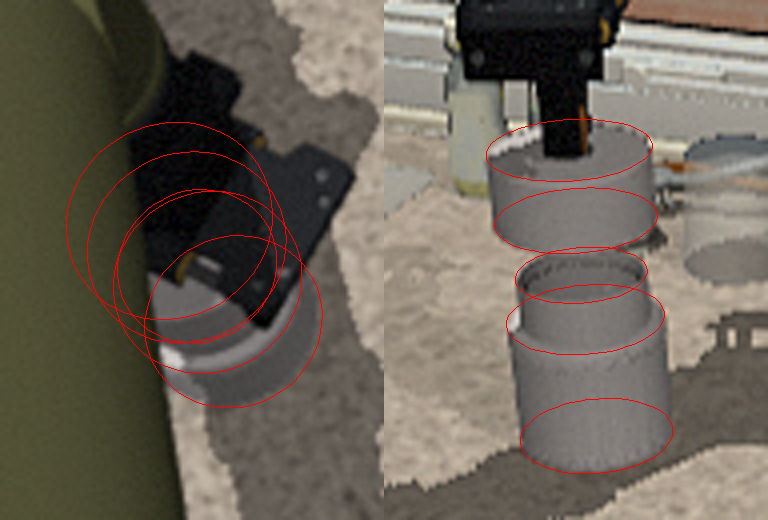

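The side view shows the lid centred laterally over the caddy to about 0.5 mm. In depth the caddy is about 2 mm further along tool +y. I'll correct that and descend to just above contact.

Call:
{"method": "drive_tool", "body": {"moves": [{"x":0,"y":2,"z":5,"rx":0,"ry":0,"rz":0,"fingers":1},{"x":0,"y":2,"z":15,"rx":0,"ry":0,"rz":0,"fingers":1},{"x":0,"y":2,"z":25,"rx":0,"ry":0,"rz":0,"fingers":1},{"x":0,"y":2,"z":33,"rx":0,"ry":0,"rz":0,"fingers":1},{"x":0,"y":2,"z":40,"rx":0,"ry":0,"rz":0,"fingers":1},{"x":0,"y":2,"z":45,"rx":0,"ry":0,"rz":0,"fingers":1},{"x":0,"y":2,"z":48,"rx":0,"ry":0,"rz":0,"fingers":1},{"x":0,"y":2,"z":48,"rx":0,"ry":0,"rz":0,"fingers":1},{"x":0,"y":2,"z":48,"rx":0,"ry":0,"rz":0,"fingers":1}]}}

```text
time_s: 8.05
tool_pos: [0.472, 0.1094, 0.1588]
tool_rot: [180.0, 0.0, 154.2]
force: [-0.5, -0.0, -1.4]
grip_width: 0.0228
grasp_force: 40.0
```

Call:
{"method": "drive_tool", "body": {"moves": [{"x":0,"y":0,"z":2,"rx":0,"ry":0,"rz":0,"fingers":1},{"x":0,"y":0,"z":4,"rx":0,"ry":0,"rz":0,"fingers":1},{"x":0,"y":0,"z":6,"rx":0,"ry":0,"rz":0,"fingers":1},{"x":0,"y":0,"z":6,"rx":0,"ry":0,"rz":0,"fingers":1},{"x":0,"y":0,"z":6,"rx":0,"ry":0,"rz":0,"fingers":1}]}}

```text
time_s: 8.68
tool_pos: [0.4719, 0.1094, 0.1526]
tool_rot: [180.0, 0.0, 154.2]
force: [0.5, -0.3, -0.9]
grip_width: 0.0229
grasp_force: 40.0
```

Call:
{"method": "drive_tool", "body": {"moves": [{"x":0,"y":0,"z":1,"rx":0,"ry":0,"rz":0,"fingers":1},{"x":0,"y":0,"z":2,"rx":0,"ry":0,"rz":0,"fingers":1},{"x":0,"y":0,"z":3,"rx":0,"ry":0,"rz":0,"fingers":1},{"x":0,"y":0,"z":3,"rx":0,"ry":0,"rz":0,"fingers":1},{"x":0,"y":0,"z":3,"rx":0,"ry":0,"rz":0,"fingers":1}]}}

```text
time_s: 9.3
tool_pos: [0.4722, 0.1093, 0.1497]
tool_rot: [180.0, 0.0, 154.2]
force: [1.7, 0.1, 1.5]
grip_width: 0.0235
grasp_force: 40.0
```

Call:
{"method": "drive_tool", "body": {"moves": [{"x":0,"y":0,"z":1,"rx":0,"ry":0,"rz":0,"fingers":1},{"x":0,"y":0,"z":2,"rx":0,"ry":0,"rz":0,"fingers":1},{"x":0,"y":0,"z":3,"rx":0,"ry":0,"rz":0,"fingers":1},{"x":0,"y":0,"z":3,"rx":0,"ry":0,"rz":0,"fingers":1},{"x":0,"y":0,"z":3,"rx":0,"ry":0,"rz":0,"fingers":1}]}}

```text
time_s: 9.93
tool_pos: [0.4713, 0.1092, 0.146]
tool_rot: [-179.9, -0.0, 154.2]
force: [-0.9, -0.8, -2.1]
grip_width: 0.0228
grasp_force: 40.0
```

Call:
{"method": "drive_tool", "body": {"moves": [{"x":0,"y":0,"z":1,"rx":0,"ry":0,"rz":0,"fingers":1},{"x":0,"y":0,"z":2,"rx":0,"ry":0,"rz":0,"fingers":1},{"x":0,"y":0,"z":2,"rx":0,"ry":0,"rz":0,"fingers":1},{"x":0,"y":0,"z":2,"rx":0,"ry":0,"rz":0,"fingers":1}]}}

```text
time_s: 10.42
tool_pos: [0.4718, 0.1094, 0.1446]
tool_rot: [180.0, -0.0, 154.2]
force: [0.0, -0.6, -3.4]
grip_width: 0.0229
grasp_force: 40.0
```

Call:
{"method": "drive_tool", "body": {"moves": [{"x":0,"y":0,"z":0.5,"rx":0,"ry":0,"rz":0,"fingers":1},{"x":0,"y":0,"z":1,"rx":0,"ry":0,"rz":0,"fingers":1},{"x":0,"y":0,"z":1,"rx":0,"ry":0,"rz":0,"fingers":1},{"x":0,"y":0,"z":1,"rx":0,"ry":0,"rz":0,"fingers":1}]}}

```text
time_s: 10.92
tool_pos: [0.4719, 0.1094, 0.1436]
tool_rot: [180.0, 0.0, 154.2]
force: [-0.1, 0.2, -2.1]
grip_width: 0.0231
grasp_force: 40.0
```

Call:
{"method": "drive_tool", "body": {"moves": [{"x":0,"y":0,"z":0.5,"rx":0,"ry":0,"rz":0,"fingers":1},{"x":0,"y":0,"z":1,"rx":0,"ry":0,"rz":0,"fingers":1},{"x":0,"y":0,"z":1,"rx":0,"ry":0,"rz":0,"fingers":1},{"x":0,"y":0,"z":1,"rx":0,"ry":0,"rz":0,"fingers":1}]}}

```text
time_s: 11.42
tool_pos: [0.4718, 0.1093, 0.1426]
tool_rot: [-180.0, 0.0, 154.2]
force: [-0.3, 0.2, -1.3]
grip_width: 0.0232
grasp_force: 40.0
```

Call:
{"method": "drive_tool", "body": {"moves": [{"x":0,"y":0,"z":0.5,"rx":0,"ry":0,"rz":0,"fingers":1},{"x":0,"y":0,"z":0.5,"rx":0,"ry":0,"rz":0,"fingers":1},{"x":0,"y":0,"z":0.5,"rx":0,"ry":0,"rz":0,"fingers":1}]}}

```text
time_s: 11.8
tool_pos: [0.4719, 0.1093, 0.1422]
tool_rot: [180.0, 0.0, 154.2]
force: [-0.2, -0.6, -0.5]
grip_width: 0.0231
grasp_force: 40.0
```

Call:
{"method": "drive_tool", "body": {"moves": [{"x":0,"y":0,"z":0.5,"rx":0,"ry":0,"rz":0,"fingers":1},{"x":0,"y":0,"z":0.5,"rx":0,"ry":0,"rz":0,"fingers":1},{"x":0,"y":0,"z":0.5,"rx":0,"ry":0,"rz":0,"fingers":1}]}}

```text
time_s: 12.18
tool_pos: [0.472, 0.1094, 0.1421]
tool_rot: [180.0, 0.0, 154.2]
force: [-2.1, -0.6, 7.4]
grip_width: 0.0227
grasp_force: 40.0
```

Call:
{"method": "drive_tool", "body": {"moves": [{"x":0,"y":0,"z":0.5,"rx":0,"ry":0,"rz":0,"fingers":1},{"x":0,"y":0,"z":0.5,"rx":0,"ry":0,"rz":0,"fingers":1},{"x":0,"y":0,"z":0.5,"rx":0,"ry":0,"rz":0,"fingers":1},{"x":0,"y":0,"z":0.5,"rx":0,"ry":0,"rz":0,"fingers":1}]}}

```text
time_s: 12.68
tool_pos: [0.4721, 0.1093, 0.1421]
tool_rot: [180.0, 0.0, 154.2]
force: [-2.8, -0.8, 8.6]
grip_width: 0.0228
grasp_force: 40.0
```

Run:
```python
from h import *
o=sensors.get_obs();p=o["tool_pos"];print(p,o["force"],o["wrist_torque"])
c=vision.read_camera("side"); a=c["image"][:,:,::-1].copy(); u,v=map(int,proj(c,[p[0],p[1],.08]))
a=cv2.resize(a[v-60:v+50,u-60:u+60],None,fx=5,fy=5,interpolation=cv2.INTER_CUBIC)
cv2.imwrite("pics/seated.png",a)
```

```text
[0.47210606 0.10931912 0.14207488] [-2.84700299 -0.84347409  8.57986659] [-0.25526619  0.67449429  0.00390507]
```

View pics/seated.png

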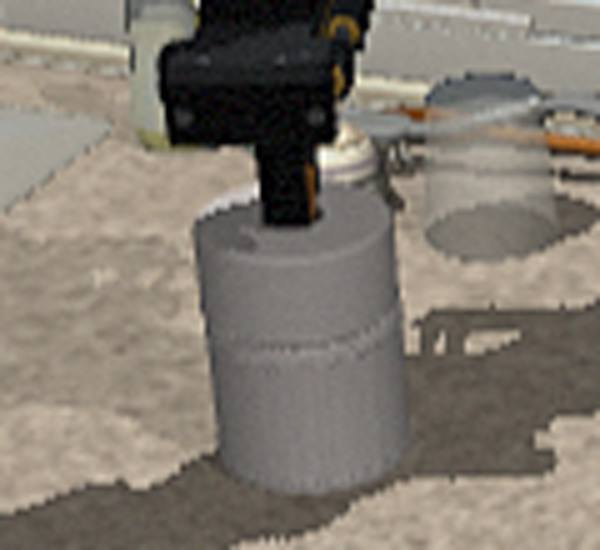

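The picture shows the lid down on the caddy, with only the thin gap (row ~345) at the shoulder. It is on a hard stop. I'll press a little more to be sure of the snap, then ease off.

Call:
{"method": "drive_tool", "body": {"moves": [{"x":0,"y":0,"z":0.5,"rx":0,"ry":0,"rz":0,"fingers":1},{"x":0,"y":0,"z":0.9,"rx":0,"ry":0,"rz":0,"fingers":1},{"x":0,"y":0,"z":0.9,"rx":0,"ry":0,"rz":0,"fingers":1},{"x":0,"y":0,"z":0.9,"rx":0,"ry":0,"rz":0,"fingers":1}]}}

```text
time_s: 13.22
tool_pos: [0.4722, 0.1094, 0.142]
tool_rot: [179.9, 0.0, 154.2]
force: [-4.7, -2.6, 13.9]
grip_width: 0.023
grasp_force: 40.0
```

Call:
{"method": "drive_tool", "body": {"moves": [{"x":0,"y":0,"z":-1,"rx":0,"ry":0,"rz":0,"fingers":1},{"x":0,"y":0,"z":-2,"rx":0,"ry":0,"rz":0,"fingers":1},{"x":0,"y":0,"z":-2.5,"rx":0,"ry":0,"rz":0,"fingers":1},{"x":0,"y":0,"z":-3,"rx":0,"ry":0,"rz":0,"fingers":1},{"x":0,"y":0,"z":-3.5,"rx":0,"ry":0,"rz":0,"fingers":1},{"x":0,"y":0,"z":-4,"rx":0,"ry":0,"rz":0,"fingers":1},{"x":0,"y":0,"z":-5,"rx":0,"ry":0,"rz":0,"fingers":1},{"x":0,"y":0,"z":-6,"rx":0,"ry":0,"rz":0,"fingers":1},{"x":0,"y":0,"z":-7,"rx":0,"ry":0,"rz":0,"fingers":1},{"x":0,"y":0,"z":-8,"rx":0,"ry":0,"rz":0,"fingers":1},{"x":0,"y":0,"z":-9,"rx":0,"ry":0,"rz":0,"fingers":1},{"x":0,"y":0,"z":-10,"rx":0,"ry":0,"rz":0,"fingers":1}]}}

```text
time_s: 14.72
tool_pos: [0.4721, 0.1095, 0.1505]
tool_rot: [180.0, 0.0, 154.2]
force: [-0.3, 0.2, -1.5]
grip_width: 0.023
grasp_force: 40.0
```

Call:
{"method": "drive_tool", "body": {"moves": [{"x":0,"y":0,"z":-3,"rx":0,"ry":0,"rz":0,"fingers":1},{"x":0,"y":0,"z":-7,"rx":0,"ry":0,"rz":0,"fingers":1},{"x":0,"y":0,"z":-12,"rx":0,"ry":0,"rz":0,"fingers":1},{"x":0,"y":0,"z":-18,"rx":0,"ry":0,"rz":0,"fingers":1},{"x":0,"y":0,"z":-25,"rx":0,"ry":0,"rz":0,"fingers":1},{"x":0,"y":0,"z":-32,"rx":0,"ry":0,"rz":0,"fingers":1},{"x":0,"y":0,"z":-40,"rx":0,"ry":0,"rz":0,"fingers":1},{"x":0,"y":0,"z":-50,"rx":0,"ry":0,"rz":0,"fingers":1},{"x":0,"y":0,"z":-62,"rx":0,"ry":0,"rz":0,"fingers":1},{"x":0,"y":0,"z":-76,"rx":0,"ry":0,"rz":0,"fingers":1},{"x":0,"y":0,"z":-90,"rx":0,"ry":0,"rz":0,"fingers":1},{"x":0,"y":0,"z":-102,"rx":0,"ry":0,"rz":0,"fingers":1},{"x":0,"y":0,"z":-110,"rx":0,"ry":0,"rz":0,"fingers":1},{"x":0,"y":0,"z":-115,"rx":0,"ry":0,"rz":0,"fingers":1},{"x":0,"y":0,"z":-115,"rx":0,"ry":0,"rz":0,"fingers":1},{"x":0,"y":0,"z":-115,"rx":0,"ry":0,"rz":0,"fingers":1},{"x":0,"y":0,"z":-115,"rx":0,"ry":0,"rz":0,"fingers":1}]}}

```text
time_s: 16.85
tool_pos: [0.4716, 0.1093, 0.2647]
tool_rot: [-180.0, -0.0, 154.2]
force: [-0.4, -0.1, -1.2]
grip_width: 0.0233
grasp_force: 40.0
```

Run:
```python
from h import *
o=sensors.get_obs();p=o["tool_pos"];print(p,o["tool_rot"],o["force"],o["grip_width"],o["joint_velocities"])
c=vision.read_camera("side"); a=c["image"][:,:,::-1].copy(); u,v=map(int,proj(c,[p[0],p[1],.12]))
a=cv2.resize(a[v-75:v+75,u-80:u+80],None,fx=4,fy=4,interpolation=cv2.INTER_CUBIC)
cv2.imwrite("pics/final.png",a)
```

```text
[0.47157896 0.10932503 0.26472403] [-1.79965575e+02 -2.90189384e-02  1.54172671e+02] [-0.36707664 -0.10532286 -1.19964084] 0.023263456519298068 [ 0.00255251 -0.03437286  0.01972291 -0.0623911  -0.1192122  -0.00939616
 -0.01239306]
```

View pics/final.png

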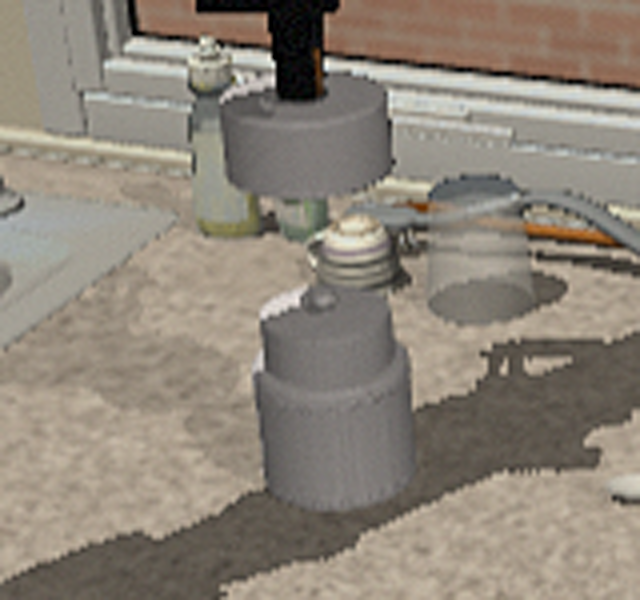

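The inner lid, with its small knob at (320,298), is flush and level in the caddy's mouth. The outer lid hangs level and still in the gripper, about 8 cm above that knob. Handing in.

```bash
python3 -c "
from cell import workorder; print(workorder.sign_off())"
```

```text
the job is handed in; nothing more can be done
None
```

The job is handed in: the inner lid is seated flush in the caddy (about 14 N measured at the last press reading), and the outer lid is held level and still about 8 cm above its knob.

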